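# Kit two sewing stations

## Task

Make up the kits for two sewing stations. Load the tall spools first: stand the red thread spool in the far (back) pocket of the green tray and the blue spool in the far pocket of the black tray, and let go of both. Only then put the grey oil bottle in the near (front) pocket of the green tray and the white-lidded button jar in the near pocket of the black tray, all upright on the tray floors, and leave the yellow spool and the orange-lidded jar where they are; tip nothing over on the way.

Things in the scene. Friction and masses are not known exactly. Their poses are not given: they have to be found in the camera images.
- tray_green: Green kit tray. Fixed on the bench, does not move. Outside 198 x 96 mm, 22 mm high, walls 6 mm, floor 5 mm thick. A 14 mm bar, as high as the walls, divides it into two open pockets, each 86 mm (along x) x 84 mm inside. Origin: centre of the underside; its x axis runs along the tray's length, away from the robot (turned at most 15 degrees). Centre of the far (back) pocket: x = +50 mm; centre of the near (front) pocket: x = -50 mm.
- tray_black: Black kit tray with grey pocket floors. Fixed on the bench, does not move. Outside 198 x 96 mm, 22 mm high, walls 6 mm, floor 5 mm thick. A 14 mm bar, as high as the walls, divides it into two open pockets, each 86 mm (along x) x 84 mm inside. Origin: centre of the underside; its x axis runs along the tray's length, away from the robot (turned at most 15 degrees). Centre of the far (back) pocket: x = +50 mm; centre of the near (front) pocket: x = -50 mm.
- spool_red: Tall red thread spool, 135 mm high, 0.15 to 0.27 kg, standing upright: white round foot 58 mm diameter and 8 mm high, straight wound body 46 mm diameter from 8 to 119 mm height (grip here), white core 24 mm diameter up to 135 mm. Origin: centre of the underside, z up along its axis.
- spool_blue: Tall blue thread spool, 135 mm high, 0.15 to 0.27 kg, standing upright: white round foot 58 mm diameter and 8 mm high, straight wound body 46 mm diameter from 8 to 119 mm height (grip here), white core 24 mm diameter up to 135 mm. Origin: centre of the underside, z up along its axis.
- spool_yellow: Tall yellow thread spool, not wanted: leave it standing where it is. 135 mm high, 0.15 to 0.27 kg, standing upright: white round foot 58 mm diameter and 8 mm high, straight wound body 46 mm diameter from 8 to 119 mm height (grip here), white core 24 mm diameter up to 135 mm. Origin: centre of the underside, z up along its axis.
- oil_bottle: Short grey machine-oil bottle with a paper band and a black spout, closed, 92 mm high, 0.11 to 0.23 kg: straight body 54 mm diameter up to 62 mm height (grip here), then a shoulder and a thin black spout, 20 mm diameter and less, up to 92 mm. Origin: centre of the underside, z up along its axis.
- jar_white: Short clear jar of coloured buttons with a white lid, 80 mm high, 0.13 to 0.25 kg: straight clear body 56 mm diameter up to 58 mm height (grip here), lid 52 mm diameter from 62 to 80 mm. Origin: centre of the underside, z up along its axis.
- jar_orange: Short clear jar of dark fasteners with an orange lid, not wanted: leave it where it is. 80 mm high, 0.13 to 0.25 kg: straight clear body 56 mm diameter up to 58 mm height (grip here), lid 52 mm diameter from 62 to 80 mm. Origin: centre of the underside, z up along its axis.

How it is judged (in metres and radians):
On the way, in this order (a step that is already met when the one before it is completed fails the run):
1. both spools stand released in the far pockets of their trays while the oil bottle and the button jar are still away from the trays (x of spool_red in the frame of tray_green between 0.028 and 0.072 m and y of spool_red in the frame of tray_green between -0.022 and 0.022 m and z of spool_red in the frame of tray_green between 0.001 and 0.01 m and angle between each of spool_red, spool_blue's own z axis and vertical below 0.12 rad and linear speed of each of spool_red, spool_blue below 0.02 m/s and contact force between each of spool_red, spool_blue and the fingers below 0.1 N and x of spool_blue in the frame of tray_black between 0.028 and 0.072 m and y of spool_blue in the frame of tray_black between -0.022 and 0.022 m and z of spool_blue in the frame of tray_black between 0.001 and 0.01 m and horizontal distance between each of oil_bottle, jar_white and tray_green above 0.12 m and horizontal distance between each of oil_bottle, jar_white and tray_black above 0.12 m), for 0.2 s.
2. the oil bottle and the button jar stand released in the near pockets, with the spools still in place (x of spool_red in the frame of tray_green between 0.028 and 0.072 m and y of spool_red in the frame of tray_green between -0.022 and 0.022 m and z of spool_red in the frame of tray_green between 0.001 and 0.01 m and angle between each of spool_red, spool_blue, oil_bottle, jar_white's own z axis and vertical below 0.12 rad and linear speed of each of spool_red, spool_blue, oil_bottle, jar_white below 0.02 m/s and contact force between each of spool_red, spool_blue, oil_bottle, jar_white and the fingers below 0.1 N and x of spool_blue in the frame of tray_black between 0.028 and 0.072 m and y of spool_blue in the frame of tray_black between -0.022 and 0.022 m and z of spool_blue in the frame of tray_black between 0.001 and 0.01 m and x of oil_bottle in the frame of tray_green between -0.072 and -0.028 m and y of oil_bottle in the frame of tray_green between -0.022 and 0.022 m and z of oil_bottle in the frame of tray_green between 0.001 and 0.01 m and x of jar_white in the frame of tray_black between -0.072 and -0.028 m and y of jar_white in the frame of tray_black between -0.022 and 0.022 m and z of jar_white in the frame of tray_black between 0.001 and 0.01 m), for 0.2 s.
At the end, for the whole second after the job is handed in: Red spool far and oil bottle near in the green tray, blue spool far and white-lidded jar near in the black: within 22 mm of the pocket centre along each tray axis, within 5 mm of its floor, within 0.12 rad of upright, released, under 20 mm/s. Yellow spool, orange-lidded jar moved under 30 mm (all of step 2 and distance of each of spool_yellow, jar_orange from where it was at the start of the episode below 0.03 m); the robot touches nothing.
It fails at once if the yellow spool is pushed away (30 mm) or tipped over (distance of spool_yellow from where it was at the start of the episode above 0.03 m or angle between spool_yellow's own z axis and vertical above 0.5 rad).
It fails at once if the orange-lidded jar is pushed away (30 mm) or tipped over (distance of jar_orange from where it was at the start of the episode above 0.03 m or angle between jar_orange's own z axis and vertical above 0.5 rad).
It fails at once if a spool, the bottle or the jar of the kits is tipped over (angle between any of spool_red, spool_blue, oil_bottle, jar_white's own z axis and vertical above 0.8 rad).
It also fails if it takes over 128 s, if anything falls off the work surface, if the arm or the gripper's body presses on something with over 40 N, if the wrist force passes 120 N, or if a joint passes its speed limit or range.

## Robot

A 6-joint arm with a two-finger parallel gripper is mounted at the origin on the work surface. World frame = base frame: x ahead of the robot, y to its left, z up, the work surface at z = 0. Lengths are in mm, angles in degrees, forces in N, time in s.
With the tool pointing down it reaches from about 225 to 725 mm from the base axis. Payload 3.1 kg.
Tool frame: the origin (TCP) lies midway between the tips of the shut fingers; the grasp point (between the pads) lies robot.hold_point_z behind it (robot.hold_point_z is the distance from the TCP to the grasp point, in mm); y points along the fingers, z is the direction in which the jaws open and shut, and the axes are right-handed (so a half turn about y gives the same grasp; the last joint's range is limited). The gripper opens to 85 mm and grips with 20 to 120 N. Pads are 22 mm wide; open, the fingers measure 114 mm over their backs; the gripper's body (76 mm by 85 mm) begins 54 mm behind the grasp point. The pads swing forward as they close: fully open they stand 13 mm farther back than shut.
Start: joints at [61.776, 2.75, 5.684, 92.934, 0, 82.678], TCP at [187.307, 490.442, 231.312] pointing down, gripper open.
Joint ranges: [-166.93, 166.93], [-56.73, 111.36], [-69.38, 81.34], [-121.58, 131.49], [-85.45, 84.26], [-180, 180]. Speed limits (degrees/s): [159.86, 159.86, 180, 180, 180, 180].

## Interface

Orientations are given as [roll, pitch, yaw] about the fixed x, y, z axes, in that order (R = Rz(yaw) Ry(pitch) Rx(roll)).
In Python, from station import robot, eyes, finish_job gives the robot as it stands. The module is installed in compiled form; this text tells all that it offers.
- The arm moves only by the shell command python3 -m crank 'ROWS' [FORCE]. ROWS is JSON, one flat list of numbers, 7 for each row, row after row: the finger opening in cm, from 0 to 8.54, then the shift along the world's x, y, z in cm, then the turn, a rotation vector about the world's x, y, z in degrees. In form: [jaw, dx, dy, dz, wx, wy, wz, jaw, dx, dy, dz, wx, wy, wz, ...]. A call has 1 to 12 rows; each row shifts and turns the commanded pose from where the row before left it; what a row does not reach is not made up. A row lasts 1/12 s, in which the tool goes at most 41.7 mm and 7.16 degrees, less where a joint would pass 70% of its speed; a pose out of reach is approached as far as the arm can. A call with a gripper value outside its range is refused whole. The fingers move at their own pace and stop on an object; FORCE is the grip in N (left out, the last holds). Time passes only in rows, so rows that do not move let the fingers close. It gives the time, the measured TCP pose, the force and the opening at its end, in the units of the state.
- robot.sense(): the state, without advancing time (a new reading comes with each control period).
- eyes.capture(name): name is "scene" or "top"; returns (picture, depth): 480x640x3 uint8, red, green, blue; 480x640 float32, mm along the optical axis (not along the pixel's ray), 0 where there is no reading.
- eyes.camera_model(name): a dict with "mtx" (3x3 intrinsics, pixels), "world_from_camera" (4x4, takes a point from camera to world coordinates). Camera axes: x right, y up, looking along -z (the intrinsics and any distortion apply to the point x, -y, -z); pixel columns grow to the right and rows downward; lengths in mm; the calibration is good to about 2 mm. A picture is of the moment at which its call begins. camera_model takes no time and is no camera call.
- finish_job(): hands the job in, once; it reports no verdict.
The state is a dict: "time_s": time; "qpos": joint angles; "joint_vel": joint speeds; "effort": joint torques, N m; "ee_pos": TCP position; "ee_rot": TCP orientation; "wrist_force": force on the tool from outside, world axes, zero at the start; "torque": the same for the moment, N m; "gripper_width": finger opening in mm.
Only numpy, scipy, OpenCV 4.12 (cv2) and the standard library are available. Lean on these libraries where they do the work, as an engineer would, in place of code of your own. Each camera call takes 0.05 s, during which the arm holds its last target.

## Working session

There is one attempt and no reset: what is moved stays moved. The work goes in short steps, Python scripts to look and compute and a shell command to move; the robot and the scene stay as the last step left them, time stands still between calls to the robot, and variables do not carry over. Pictures are saved under pics/ and viewed, and the job is handed in when it is done.

```bash
mkdir -p pics; python3 - <<'E'
from station import robot, eyes
import cv2, numpy as np
s=robot.sense(); print({k:np.round(v,2).tolist() for k,v in s.items()}, robot.hold_point_z)
for n in ("scene","top"):
    p,d=eyes.capture(n); cv2.imwrite(f"pics/{n}0.png",p[:,:,::-1]); np.savez(f"{n}0.npz",p=p,d=d)
    m=eyes.camera_model(n); print(n,np.round(m["mtx"],1).tolist(),np.round(m["world_from_camera"],3).tolist(),m.keys())
E
```

```text
{'time_s': 0.0, 'qpos': [61.78, 2.79, 5.59, 92.93, 0.0, 82.68], 'joint_vel': [-0.08, -0.04, -0.09, -0.05, -0.03, -0.08], 'effort': [0.0, -33.88, 32.0, 0.02, -0.0, 0.0], 'ee_pos': [187.02, 489.91, 230.12], 'ee_rot': [-90.13, 0.02, -20.9], 'wrist_force': [0.87, 0.46, 0.56], 'torque': [-0.02, 0.0, 0.01], 'gripper_width': 85.24} 18.700000000000003
scene [[605.2, 0.0, 311.4], [0.0, 605.2, 234.1], [0.0, 0.0, 1.0]] [[0.248, -0.832, 0.497, 1196.085], [0.969, 0.211, -0.13, -219.191], [0.003, 0.513, 0.858, 1199.896], [0.0, 0.0, 0.0, 1.0]] dict_keys(['mtx', 'world_from_camera'])
top [[500.3, 0.0, 323.3], [0.0, 500.3, 244.2], [0.0, 0.0, 1.0]] [[-0.014, 0.995, -0.096, 423.445], [-1.0, -0.015, -0.014, -32.769], [-0.015, 0.096, 0.995, 1083.737], [0.0, 0.0, 0.0, 1.0]] dict_keys(['mtx', 'world_from_camera'])
```

View pics/top0.png

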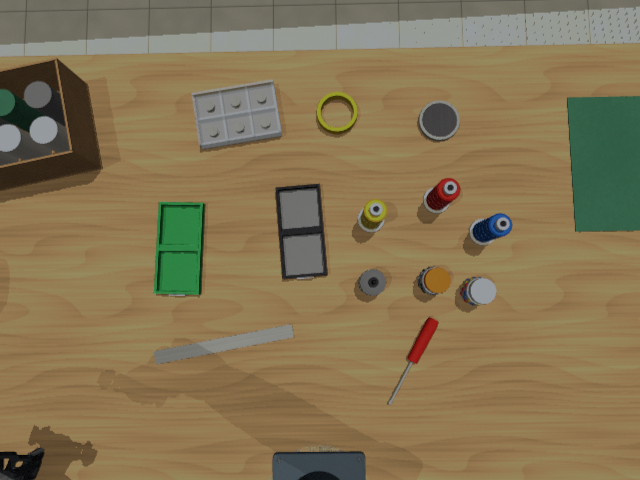

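View pics/scene0.png

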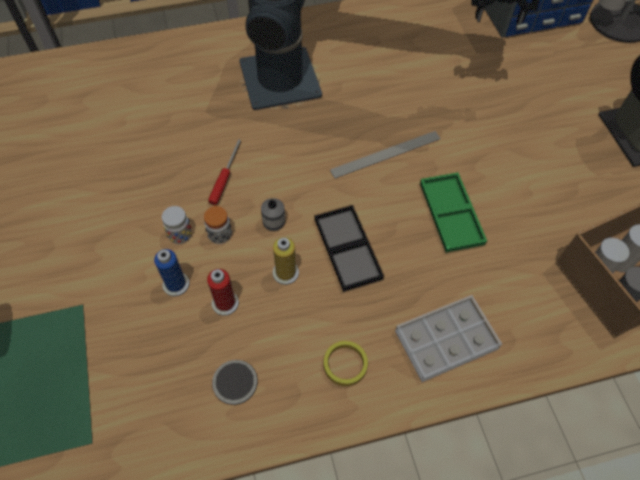

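Top view: the green tray is at about (180,250) and the black tray at (301,232). The spool tops are red (449,187), blue (501,224) and yellow (376,210). The bottle is at (372,282), the orange jar at (436,281) and the white jar at (480,292). Next I measure these.

```bash
cat > h.py <<'E'
import numpy as np, cv2
from station import robot, eyes
def cloud(n,d):
    m=eyes.camera_model(n);K=m["mtx"];T=np.array(m["world_from_camera"])
    v,u=np.mgrid[:480,:640]
    x=(u-K[0][2])/K[0][0]*d;y=(v-K[1][2])/K[1][1]*d
    P=np.stack([x,-y,-d],-1)@T[:3,:3].T+T[:3,3]
    P[d<=0]=np.nan
    return P
def plane(n,uv,z):
    m=eyes.camera_model(n);K=np.array(m["mtx"]);T=np.array(m["world_from_camera"])
    uv=np.atleast_2d(uv).astype(float)
    r=np.c_[(uv[:,0]-K[0,2])/K[0,0],-(uv[:,1]-K[1,2])/K[1,1],-np.ones(len(uv))]@T[:3,:3].T
    return T[:3,3]+r*((z-T[2,3])/r[:,2])[:,None]
def measure(p,d,n,tall=True):
    """approx centres by depth blobs: list of blobs above 30mm"""
    P=cloud(n,d);z=P[...,2]
    M=((z>30)&(z<160)&(P[...,0]>250)&(P[...,0]<700)&(abs(P[...,1])<400)).astype(np.uint8)
    nn,L,st,c=cv2.connectedComponentsWithStats(M)
    for i in range(1,nn):
        if st[i,4]<60: continue
        q=P[L==i]; zm=np.percentile(q[:,2],97)
        t=q[q[:,2]>zm-6]; b=p[L==i].mean(0).astype(int)
        (cx,cy),r=cv2.minEnclosingCircle(t[:,:2].astype(np.float32))
        print(n,"px",c[i].round(),"ztop %.0f"%zm,"topmean",t[:,:2].mean(0).round(1),"mec",round(cx,1),round(cy,1),round(r,1),"rgb",b,"bbox",np.r_[q[:,:2].min(0),q[:,:2].max(0)].round())
def trays(p,d,n):
    hsv=cv2.cvtColor(p,cv2.COLOR_RGB2HSV);P=cloud(n,d)
    g=cv2.inRange(hsv,(45,120,60),(75,255,255)); b=(P[...,2]>12)&(P[...,2]<30)&(p.max(-1)<70)
    for nm,M in(("green",g),("black",b.astype(np.uint8)*255)):
        M=cv2.morphologyEx(M,cv2.MORPH_CLOSE,np.ones((5,5)))
        nn,L,st,c=cv2.connectedComponentsWithStats(M)
        X=P[...,0];ok=[i for i in range(1,nn) if st[i,4]>200 and 250<plane(n,c[i],22)[0][0]<600 and abs(plane(n,c[i],22)[0][1])<350]
        if not ok: print(nm,"none");continue
        i=max(ok,key=lambda i:st[i,4])
        v,u=np.nonzero(L==i);W=plane(n,np.c_[u,v],22)[:,:2]
        r=cv2.minAreaRect(W.astype(np.float32)); print(n,nm,"rect",np.round(r[0],1),np.round(r[1],1),round(r[2],1))
E
python3 - <<'E'
from h import *
for n in("top","scene"):
    f=np.load(n+"0.npz"); measure(f["p"],f["d"],n); trays(f["p"],f["d"],n)
    P=cloud(n,f["d"]); z=P[...,2]; print("bench z",np.nanmedian(z[300:330,50:150]) if n=="top" else np.nanmedian(z[100:200,60:140]))
E
```

```text
top px [444. 193.] ztop 138 topmean [ 620.3 -263.8] mec 620.9 -264.2 12.5 rgb [104  45  42] bbox [ 597. -287.  643. -241.]
top px [374. 213.] ztop 138 topmean [ 581.4 -121.1] mec 581.5 -120.8 12.1 rgb [119 114  57] bbox [ 558. -143.  604.  -98.]
top px [493. 227.] ztop 138 topmean [ 549.3 -360.6] mec 549.5 -361.1 12.7 rgb [43 63 94] bbox [ 526. -384.  572. -338.]
top px [435. 281.] ztop 85 topmean [ 445.1 -245.3] mec 444.9 -245.1 25.6 rgb [131  94  42] bbox [ 416. -270.  473. -217.]
top px [372. 282.] ztop 81 topmean [ 443.5 -117.7] mec 443.1 -117.5 10.4 rgb [84 83 81] bbox [ 417. -143.  470.  -91.]
top px [479. 291.] ztop 85 topmean [ 422.9 -334.3] mec 423.2 -334.1 26.0 rgb [129 130 132] bbox [ 394. -359.  452. -305.]
top green rect [524.2 292.8] [ 95.5 197.4] 87.9
top black rect [556.   29.8] [198.   95.1] 4.1
bench z 0.7079764347303126
scene px [273. 211.] ztop 81 topmean [ 450.2 -115.7] mec 448.3 -115.1 10.3 rgb [74 72 68] bbox [ 421. -142.  478.  -89.]
scene px [175. 222.] ztop 83 topmean [ 428.1 -332.4] mec 428.1 -333.5 27.0 rgb [114 112 110] bbox [ 401. -361.  458. -303.]
scene px [217. 222.] ztop 83 topmean [ 451.5 -243.5] mec 450.5 -243.1 26.4 rgb [110  78  54] bbox [ 422. -272.  480. -215.]
scene px [284. 257.] ztop 135 topmean [ 586.  -118.6] mec 586.2 -118.2 13.3 rgb [100  89  52] bbox [ 564. -142.  610.  -96.]
scene px [169. 268.] ztop 136 topmean [ 554.2 -358.5] mec 552.7 -358.0 14.0 rgb [45 57 78] bbox [ 530. -381.  578. -336.]
scene px [221. 288.] ztop 136 topmean [ 625.4 -261.9] mec 625.2 -261.3 13.1 rgb [93 46 43] bbox [ 602. -285.  650. -239.]
scene green rect [532.2 291.3] [ 94.3 196.2] 87.9
scene black rect [564.5  29.7] [201.6  96.6] 4.4
bench z -1.1278835093344242
```

```bash
python3 -m crank '[7.5,1.8,-3.1,-0.15,0,0,0.9,7.5,1.8,-3.1,-0.15,0,0,0.9,7.5,1.8,-3.1,-0.15,0,0,0.9,7.5,1.8,-3.1,-0.15,0,0,0.9,7.5,1.8,-3.1,-0.15,0,0,0.9,7.5,1.8,-3.1,-0.15,0,0,0.9,7.5,1.8,-3.1,-0.15,0,0,0.9,7.5,1.8,-3.1,-0.15,0,0,0.9,7.5,1.8,-3.1,-0.15,0,0,0.9,7.5,1.8,-3.1,-0.15,0,0,0.9,7.5,1.8,-3.1,-0.15,0,0,0.9,7.5,1.8,-3.1,-0.15,0,0,0.9]' 60
python3 -m crank '[7.5,1.8,-3.1,-0.15,0,0,0.9,7.5,1.8,-3.1,-0.15,0,0,0.9,7.5,1.8,-3.1,-0.15,0,0,0.9,7.5,1.8,-3.1,-0.15,0,0,0.9,7.5,1.8,-3.1,-0.15,0,0,0.9,7.5,1.8,-3.1,-0.15,0,0,0.9,7.5,1.8,-3.1,-0.15,0,0,0.9,7.5,1.8,-3.1,-0.15,0,0,0.9,7.5,1.8,-3.1,-0.15,0,0,0.9,7.5,1.8,-3.1,-0.15,0,0,0.9,7.5,0,0,0,0,0,0,7.5,0,0,0,0,0,0]'
```

```text
time_s: 1.1
ee_pos: [403.5, 116.7, 212.8]
ee_rot: [-90.0, 0.0, -10.1]
wrist_force: [0.5, 0.6, -1.0]
gripper_width: 75.2
time_s: 2.1
ee_pos: [582.9, -193.0, 195.6]
ee_rot: [-89.9, 0.2, -1.3]
wrist_force: [-0.3, 0.4, -0.3]
gripper_width: 75.3
```

```bash
python3 -m crank '[7.5,1.3,-2.3,0,0,0,0.6,7.5,1.3,-2.3,0,0,0,0.6,7.5,1.4,-2.4,0,0,0,0,7.5,0,0,0,0,0,0,7.5,0,0,0,0,0,0,7.5,0,0,0,0,0,0]'
python3 - <<'E'
from h import *
for n in("top","scene"):
    p,d=eyes.capture(n); cv2.imwrite(f"pics/{n}1.png",p[:,:,::-1])
s=robot.sense();print(np.round(s["qpos"],1))
E
```

```text
time_s: 2.6
ee_pos: [622.8, -260.1, 198.6]
ee_rot: [-89.9, 0.0, 0.1]
wrist_force: [0.4, 0.0, -0.6]
gripper_width: 75.0
[-28.3  26.   29.7  93.7   0.  -28.5]
```

View pics/scene1.png

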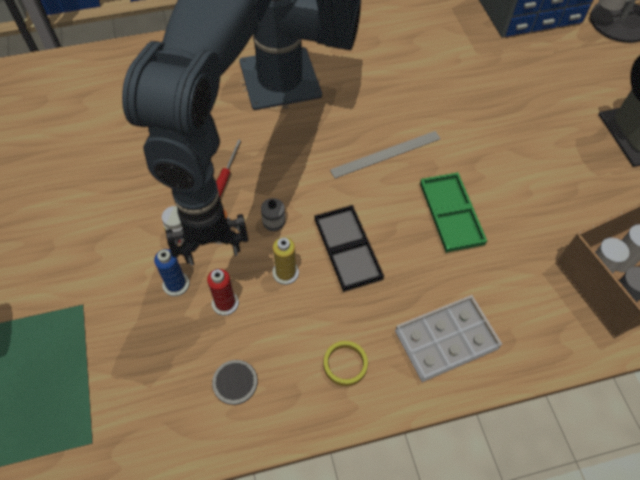

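```bash
python3 - <<'E'
from h import *
def proj(n,X):
    m=eyes.camera_model(n);K=np.array(m["mtx"]);T=np.linalg.inv(np.array(m["world_from_camera"]))
    c=T[:3,:3]@X+T[:3,3]; return K[0,2]+K[0,0]*c[0]/-c[2],K[1,2]+K[1,1]*-c[1]/-c[2]
s=robot.sense()
for n in("top","scene"):
    im=cv2.imread(f"pics/{n}1.png")
    for y in(-37.5,37.5):
        u=proj(n,np.array(s["ee_pos"])+[0,y,13]);cv2.circle(im,(int(u[0]),int(u[1])),2,(255,0,255),-1)
        print(n,np.round(u,1))
    u=[int(x) for x in proj(n,np.array(s["ee_pos"]))]
    c=im[max(u[1]-75,0):u[1]+75,max(u[0]-100,0):u[0]+100]
    cv2.imwrite(f"pics/{n}1c.png",cv2.resize(c,None,fx=3.9,fy=3.9))
a=cv2.imread("pics/top1c.png");b=cv2.imread("pics/scene1c.png")
h=min(a.shape[0],b.shape[0]);cv2.imwrite("pics/c1.png",cv2.resize(np.hstack([a[:h],b[:h]]),(800,300)))
E
```

```text
top [479.2 176.9]
top [436.6 177.6]
scene [192.4 259.3]
scene [232.3 250.6]
```

View pics/c1.png

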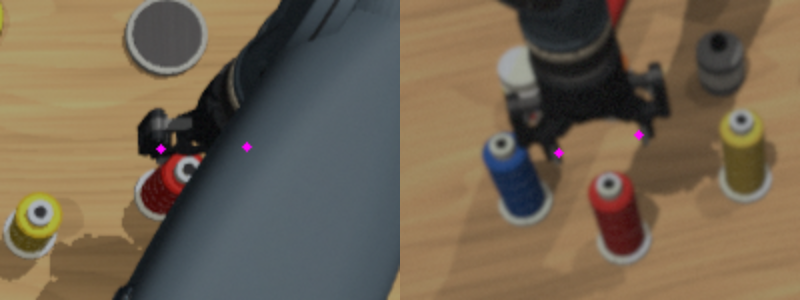

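```bash
python3 -m crank '[7.5,0,-0.2,-1.5,0,0,0,7.5,0,0,-1.5,0,0,0,7.5,0,0,-1.5,0,0,0,7.5,0,0,-1.5,0,0,0,7.5,0,0,-1.5,0,0,0,7.5,0,0,-1.5,0,0,0,7.5,0,0,-1.5,0,0,0,7.5,0,0,-1.5,0,0,0,7.5,0,0,0,0,0,0,7.5,0,0,0,0,0,0]'
```

```text
time_s: 3.53
ee_pos: [622.3, -262.0, 78.0]
ee_rot: [-89.9, 0.1, 0.2]
wrist_force: [-0.7, 0.3, 0.1]
gripper_width: 74.9
```

```bash
python3 -m crank '[3.5,0,0,0,0,0,0,3.5,0,0,0,0,0,0,3.5,0,0,0,0,0,0,3.5,0,0,0,0,0,0,3.5,0,0,0,0,0,0,3.5,0,0,0,0,0,0,3.5,0,0,0,0,0,0,3.5,0,0,0,0,0,0]' 60
python3 - <<'E'
from h import *
for n in("scene",):
    p,d=eyes.capture(n); cv2.imwrite(f"pics/{n}2.png",cv2.resize(p[150:350,80:340,::-1],(780,600)))
E
```

```text
time_s: 4.2
ee_pos: [624.5, -263.8, 80.8]
ee_rot: [-90.1, -0.2, 0.1]
wrist_force: [-0.8, 2.4, 6.2]
gripper_width: 44.3
```

View pics/scene2.png

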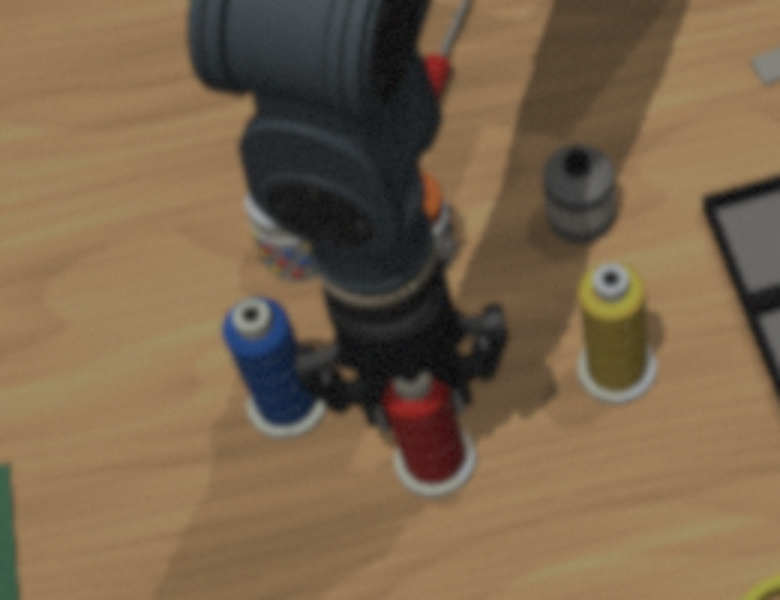

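```bash
python3 -m crank '[3.5,0,0,0.6,0,0,0,3.5,0,0,1.2,0,0,0,3.5,0,0,1.6,0,0,0,3.5,0,0,1.6,0,0,0,3.5,0,0,1.6,0,0,0,3.5,0,0,1.6,0,0,0,3.5,0,0,1.6,0,0,0,3.5,0,0,1.2,0,0,0,3.5,0,0,0,0,0,0]'
python3 - <<'E'
from h import *
for n in("scene",):
    p,d=eyes.capture(n); cv2.imwrite(f"pics/{n}3.png",cv2.resize(p[150:350,80:340,::-1],(780,600)))
E
```

```text
time_s: 5.0
ee_pos: [624.5, -264.5, 192.2]
ee_rot: [-90.2, -0.3, 0.1]
wrist_force: [0.6, -0.3, -3.3]
gripper_width: 44.7
```

View pics/scene3.png

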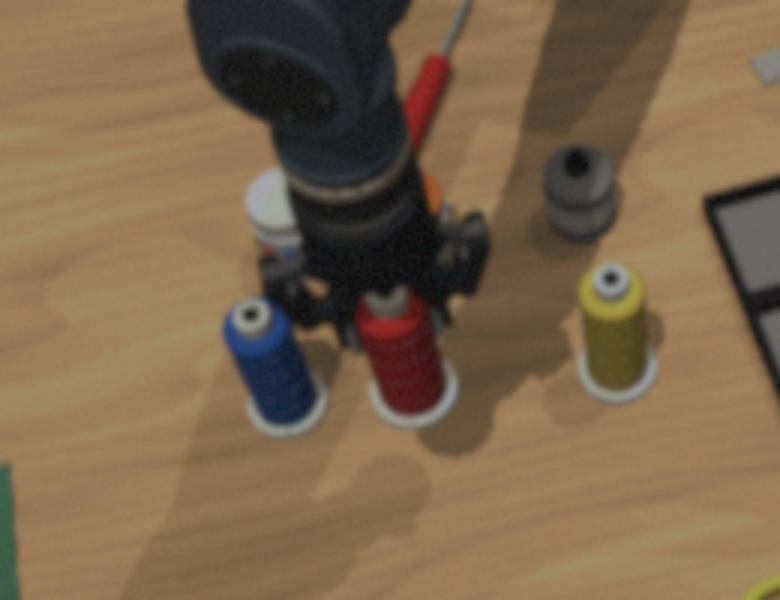

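```bash
python3 -m crank '[3.5,-1.2,0.3,0.3,0,0,0,3.5,-2.2,0.5,0.5,0,0,0,3.5,-2.6,0.6,0.5,0,0,0,3.5,-2.6,0.8,0.5,0,0,0,3.5,-2.2,1.4,0.5,0,0,0,3.5,-1.5,2.2,0,0,0,0,3.5,-0.7,2.6,0,0,0,0,3.5,0,2.8,0,0,0,0,3.5,0,2.8,0,0,0,0,3.5,0,2.8,0,0,0,0,3.5,0,2.8,0,0,0,0,3.5,0,2.8,0,0,0,0]'
python3 -m crank '[3.5,0,2.8,0,0,0,0,3.5,0,2.8,0,0,0,0,3.5,0,2.8,0,0,0,0,3.5,0,2.8,0,0,0,0,3.5,0,2.8,0,0,0,0,3.5,0,2.8,0,0,0,0,3.5,0,2.8,0,0,0,0,3.5,0,2.8,0,0,0,0,3.5,0,2.4,0,0,0,0,3.5,0,1.5,0,0,0,0,3.5,0,0.8,0,0,0,0,3.5,0,0,0,0,0,0]'
```

```text
time_s: 6.05
ee_pos: [492.2, -38.2, 209.7]
ee_rot: [-90.0, 0.1, 0.1]
wrist_force: [-0.1, 0.8, -2.6]
gripper_width: 44.6
time_s: 7.05
ee_pos: [492.4, 232.6, 209.8]
ee_rot: [-90.0, 0.1, 0.2]
wrist_force: [0.1, 0.1, -3.4]
gripper_width: 44.8
```

```bash
python3 -m crank '[3.5,1.2,0.8,0,0,0,0,3.5,2.0,1.3,-0.5,0,0,0,3.5,2.2,1.4,-1.0,0,0,0,3.5,2.0,1.3,-1.0,0,0,0,3.5,1.3,0.8,-1.0,0,0,0,3.5,0,0,-1.5,0,0,0,3.5,0,0,-1.5,0,0,0,3.5,0,0,0,0,0,0,3.5,0,0,0,0,0,0]'
python3 - <<'E'
from h import *
for n in("top","scene"):
    p,d=eyes.capture(n); np.savez(f"{n}4.npz",p=p,d=d); cv2.imwrite(f"pics/{n}4.png",p[:,:,::-1])
a=cv2.imread("pics/top4.png")[150:350,60:320];b=cv2.imread("pics/scene4.png")[100:300,340:600]
cv2.imwrite("pics/c4.png",cv2.resize(np.hstack([a,b]),(800,308)))
E
```

```text
time_s: 7.8
ee_pos: [579.3, 285.7, 144.3]
ee_rot: [-90.1, 0.2, 0.0]
wrist_force: [-0.3, -0.1, -0.9]
gripper_width: 44.8
```

View pics/c4.png

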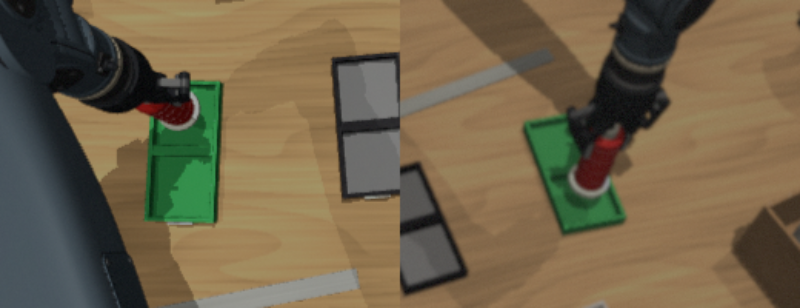

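```bash
python3 -m crank '[3.5,0,0.3,-1.0,0,0,0,3.5,0,0,-1.2,0,0,0,3.5,0,0,-1.2,0,0,0,3.5,0,0,-1.0,0,0,0,3.5,0,0,-0.6,0,0,0,3.5,0,0,-0.3,0,0,0,3.5,0,0,0,0,0,0,3.5,0,0,-0.2,0,0,0,3.5,0,0,0,0,0,0]'
```

```text
time_s: 8.65
ee_pos: [580.6, 290.6, 91.7]
ee_rot: [-90.0, -0.0, 0.1]
wrist_force: [-0.2, 0.3, -2.5]
gripper_width: 44.6
```

```bash
python3 - <<'E'
from h import *
for n in("top","scene"):
    p,d=eyes.capture(n); np.savez(f"{n}5.npz",p=p,d=d); cv2.imwrite(f"pics/{n}5.png",p[:,:,::-1])
a=cv2.imread("pics/top5.png")[150:350,60:320];b=cv2.imread("pics/scene5.png")[100:300,340:600]
cv2.imwrite("pics/c5.png",cv2.resize(np.hstack([a,b]),(800,308)))
E
```

```text
(no output)
```

View pics/c5.png

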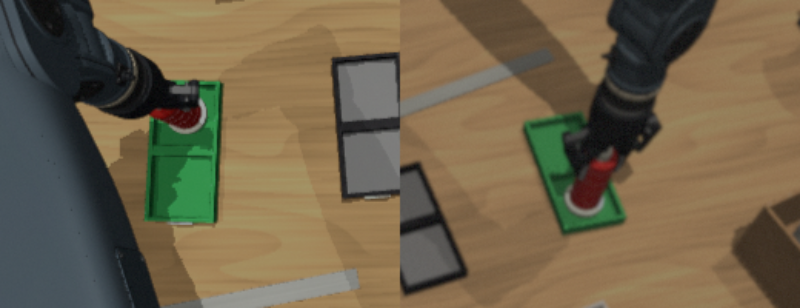

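```bash
python3 -m crank '[3.5,0,0,-0.2,0,0,0,3.5,0,0,-0.2,0,0,0,3.5,0,0,0,0,0,0]'; python3 -m crank '[3.5,0,0,-0.2,0,0,0,3.5,0,0,0,0,0,0]'
```

```text
time_s: 9.0
ee_pos: [580.2, 290.4, 86.9]
ee_rot: [-90.0, 0.0, 0.1]
wrist_force: [-0.2, 0.2, -3.2]
gripper_width: 44.6
time_s: 9.17
ee_pos: [580.6, 290.6, 85.8]
ee_rot: [-90.0, -0.1, 0.1]
wrist_force: [0.3, -1.1, -0.1]
gripper_width: 44.8
```

Contact has just begun: the load has gone off the wrist. One more millimetre down, then release.

```bash
python3 -m crank '[3.5,0,0,-0.1,0,0,0,3.5,0,0,0,0,0,0]'; python3 -m crank '[7.0,0,0,0,0,0,0,7.0,0,0,0,0,0,0,7.0,0,0,0,0,0,0,7.0,0,0,0,0,0,0,7.0,0,0,0,0,0,0,7.0,0,0,0,0,0,0]'; python3 -m crank '[7.0,0,0,1.0,0,0,0,7.0,0,0,2.0,0,0,0,7.0,0,0,3,0,0,0,7.0,0,0,3,0,0,0,7.0,0,0,3,0,0,0,7,-2,-1,1,0,0,0,7,-2.5,-2.5,0,0,0,0,7,-2,-3,0,0,0,0,7,-1,-3.5,0,0,0,0,7,0,-3.5,0,0,0,0,7,0,-3.5,0,0,0,0,7,0,-3.5,0,0,0,0]'
```

```text
time_s: 9.33
ee_pos: [580.7, 290.6, 85.8]
ee_rot: [-90.0, -0.1, 0.1]
wrist_force: [-2.6, -0.6, 4.4]
gripper_width: 44.9
time_s: 9.83
ee_pos: [580.3, 290.4, 84.1]
ee_rot: [-90.0, 0.0, 0.1]
wrist_force: [0.6, 1.7, 0.7]
gripper_width: 70.4
time_s: 10.83
ee_pos: [505.0, 84.2, 215.6]
ee_rot: [-90.0, -0.1, 0.1]
wrist_force: [-0.3, 0.6, 0.4]
gripper_width: 69.9
```

```bash
python3 - <<'E'
from h import *
for n in("top","scene"):
    p,d=eyes.capture(n); np.savez(f"{n}6.npz",p=p,d=d); cv2.imwrite(f"pics/{n}6.png",p[:,:,::-1])
    measure(p,d,n); trays(p,d,n)
E
```

```text
top px [374. 213.] ztop 138 topmean [ 581.  -120.7] mec 581.5 -120.8 12.1 rgb [130 123  63] bbox [ 558. -142.  604.  -98.]
top px [494. 227.] ztop 138 topmean [ 549.5 -360.7] mec 549.6 -361.2 12.4 rgb [ 51  74 108] bbox [ 526. -385.  573. -337.]
top px [435. 281.] ztop 84 topmean [ 445.  -245.1] mec 445.2 -245.0 26.0 rgb [148 108  50] bbox [ 416. -271.  474. -217.]
top px [372. 282.] ztop 82 topmean [ 443.6 -117.7] mec 443.1 -118.3 10.9 rgb [87 86 84] bbox [ 417. -143.  470.  -91.]
top px [479. 291.] ztop 84 topmean [ 422.7 -334. ] mec 423.0 -334.3 25.8 rgb [145 147 148] bbox [ 393. -360.  452. -306.]
green none
top black rect [556.1  30.1] [197.8  94.5] 4.1
scene px [466. 214.] ztop 140 topmean [582.  291.2] mec 581.5 292.0 13.9 rgb [91 44 41] bbox [560. 268. 606. 313.]
scene px [273. 211.] ztop 81 topmean [ 450.1 -115.3] mec 450.7 -113.4 12.9 rgb [72 69 66] bbox [ 422. -142.  477.  -88.]
scene px [175. 222.] ztop 83 topmean [ 428.8 -333.1] mec 428.0 -332.3 27.2 rgb [120 117 116] bbox [ 401. -361.  458. -303.]
scene px [217. 222.] ztop 82 topmean [ 450.2 -243.1] mec 449.6 -243.1 26.0 rgb [115  82  57] bbox [ 423. -273.  479. -214.]
scene px [284. 257.] ztop 136 topmean [ 586.2 -119. ] mec 586.0 -118.5 12.9 rgb [103  90  52] bbox [ 564. -142.  611.  -96.]
scene px [169. 268.] ztop 136 topmean [ 554.  -358.6] mec 553.3 -359.4 13.6 rgb [47 59 82] bbox [ 532. -381.  579. -336.]
scene green rect [533.4 291.1] [ 94.7 199. ] 87.9
scene black rect [563.6  29.8] [202.2  97. ] 3.8
```

View pics/scene6.png

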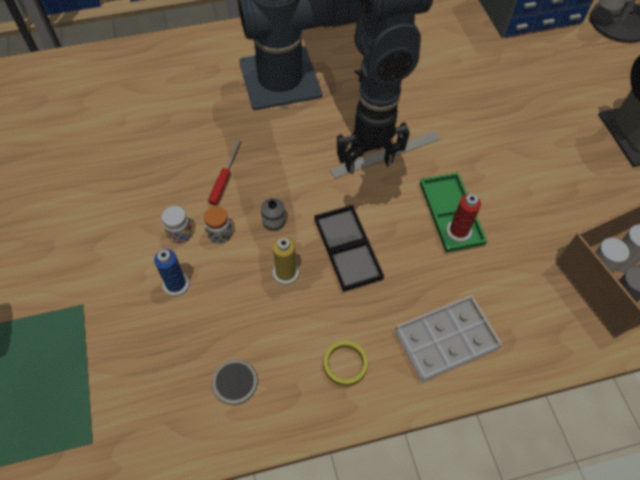

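```bash
python3 -m crank '[7.5,0.4,-3.5,0,0,0,0,7.5,0.4,-3.5,0,0,0,0,7.5,0.4,-3.5,0,0,0,0,7.5,0.4,-3.5,0,0,0,0,7.5,0.4,-3.5,0,0,0,0,7.5,0.4,-3.5,-0.2,0,0,0,7.5,0.4,-3.5,-0.2,0,0,0,7.5,0.4,-3.5,-0.3,0,0,0,7.5,0.4,-3.5,-0.3,0,0,0,7.5,0.4,-3.5,-0.5,0,0,0,7.5,0.4,-3.5,-0.5,0,0,0,7.5,0.4,-3.5,-0.5,0,0,0]'; python3 -m crank '[7.5,0,-1,0,0,0,0,7.5,0,0,0,0,0,0,7.5,0,0,0,0,0,0]'
```

```text
time_s: 11.93
ee_pos: [554.0, -335.8, 189.9]
ee_rot: [-90.0, -0.1, 0.1]
wrist_force: [0.7, -0.1, 0.5]
gripper_width: 75.2
time_s: 12.18
ee_pos: [553.5, -344.0, 189.5]
ee_rot: [-89.9, -0.0, 0.1]
wrist_force: [0.1, 1.6, -0.4]
gripper_width: 75.3
```

```bash
python3 -m crank '[7.5,-0.1,-1.6,0,0,0,0,7.5,0,0,-1,0,0,0,7.5,0,0,-1.5,0,0,0,7.5,0,0,-1.5,0,0,0,7.5,0,0,-1.5,0,0,0,7.5,0,0,-1.5,0,0,0,7.5,0,0,-1.5,0,0,0,7.5,0,0,-1.5,0,0,0,7.5,0,0,-1,0,0,0,7.5,0,0,0,0,0,0,7.5,0,0,0,0,0,0]'; python3 -m crank '[3.5,0,0,0,0,0,0,3.5,0,0,0,0,0,0,3.5,0,0,0,0,0,0,3.5,0,0,0,0,0,0,3.5,0,0,0,0,0,0,3.5,0,0,0,0,0,0,3.5,0,0,0,0,0,0,3.5,0,0,0,0,0,0]' 60
```

```text
time_s: 13.1
ee_pos: [552.1, -358.9, 78.8]
ee_rot: [-89.9, 0.1, 0.2]
wrist_force: [0.7, -0.1, 0.3]
gripper_width: 75.5
time_s: 13.77
ee_pos: [553.3, -361.0, 81.2]
ee_rot: [-90.1, -0.2, 0.1]
wrist_force: [0.4, 1.9, 6.0]
gripper_width: 44.4
```

```bash
python3 -m crank '[3.5,0,0,0.6,0,0,0,3.5,0,0,1.2,0,0,0,3.5,0,0,1.8,0,0,0,3.5,0,0,2,0,0,0,3.5,0,0,2,0,0,0,3.5,0,0,2,0,0,0,3.5,0,0,1.8,0,0,0,3.5,-0.8,0.8,1,0,0,0,3.5,-1.4,1.6,0.5,0,0,0,3.5,-1.4,2.2,0,0,0,0,3.5,-1.4,2.6,0,0,0,0,3.5,-1.0,2.8,0,0,0,0]'; python3 -m crank '[3.5,0,2.8,0,0,0,0,3.5,0,2.8,0,0,0,0,3.5,0,2.8,0,0,0,0,3.5,0,2.8,0,0,0,0,3.5,0,2.8,0,0,0,0,3.5,0,2.8,0,0,0,0,3.5,0,2.8,0,0,0,0,3.5,0,2.8,0,0,0,0,3.5,0,2.4,0,0,0,0,3.5,0,1.5,0,0,0,0,3.5,0,0.8,0,0,0,0,3.5,0,0,0,0,0,0]'
```

```text
time_s: 14.77
ee_pos: [490.8, -260.3, 208.4]
ee_rot: [-90.0, 0.1, -0.0]
wrist_force: [0.3, 0.9, -1.8]
gripper_width: 44.8
time_s: 15.77
ee_pos: [492.1, 11.7, 208.5]
ee_rot: [-90.0, 0.0, 0.2]
wrist_force: [-0.2, -0.2, -2.1]
gripper_width: 44.8
```

```bash
python3 -m crank '[3.5,1.2,0.4,0,0,0,0,3.5,2.2,0.4,0,0,0,0,3.5,2.4,0.4,-0.5,0,0,0,3.5,2.4,0.4,-1,0,0,0,3.5,2.2,0.4,-1,0,0,0,3.5,1.5,0,-1,0,0,0,3.5,0,0,-1.5,0,0,0,3.5,0,0,-1.5,0,0,0,3.5,0,0,0,0,0,0,3.5,0,0,0,0,0,0]'
python3 - <<'E'
from h import *
for n in("top","scene"):
    p,d=eyes.capture(n); cv2.imwrite(f"pics/{n}7.png",p[:,:,::-1])
a=cv2.imread("pics/top7.png")[150:350,160:420];b=cv2.imread("pics/scene7.png")[120:320,240:500]
cv2.imwrite("pics/c7.png",cv2.resize(np.hstack([a,b]),(800,308)))
E
```

```text
time_s: 16.6
ee_pos: [610.3, 29.2, 141.8]
ee_rot: [-90.0, 0.2, 0.0]
wrist_force: [0.1, 0.5, -1.6]
gripper_width: 44.4
```

View pics/c7.png

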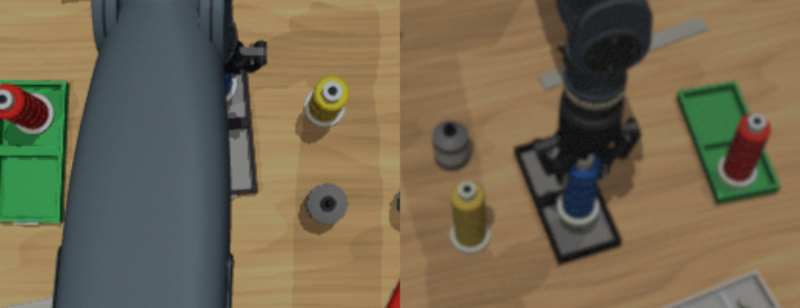

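Blue is held over the far pocket of the black tray (scene crop (578,210)). Now I shift y by 3 mm and lower it.

```bash
python3 -m crank '[3.5,0.1,0.3,-1.0,0,0,0,3.5,0,0,-1.2,0,0,0,3.5,0,0,-1.2,0,0,0,3.5,0,0,-1.0,0,0,0,3.5,0,0,-0.5,0,0,0,3.5,0,0,-0.2,0,0,0,3.5,0,0,0,0,0,0,3.5,0,0,0,0,0,0]'
python3 - <<'E'
from h import *
p,d=eyes.capture("scene"); cv2.imwrite(f"pics/scene8.png",cv2.resize(p[150:320,240:460,::-1],(770,595)))
E
```

```text
time_s: 17.37
ee_pos: [612.4, 33.4, 92.4]
ee_rot: [-90.0, -0.0, 0.1]
wrist_force: [1.0, -0.7, -1.9]
gripper_width: 44.5
```

View pics/scene8.png

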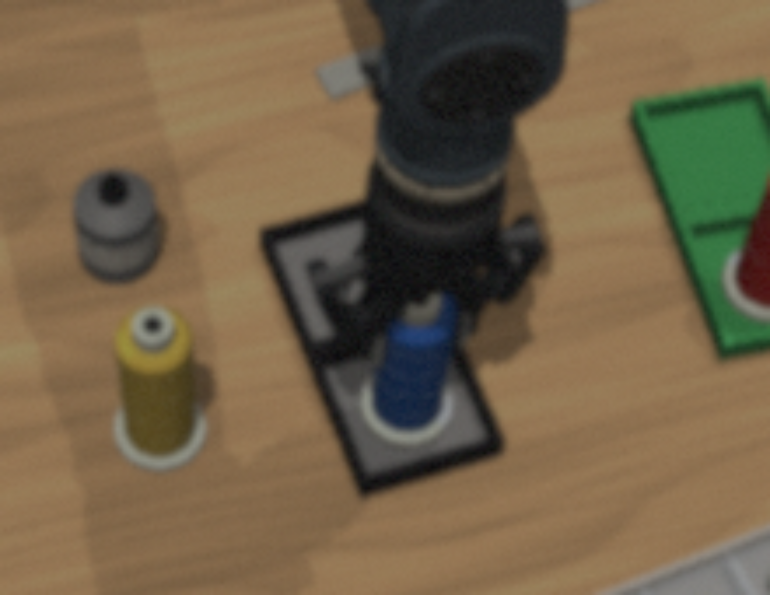

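```bash
python3 -m crank '[3.5,0,0,-0.2,0,0,0,3.5,0,0,-0.2,0,0,0,3.5,0,0,0,0,0,0]'; python3 -m crank '[3.5,0,0,-0.2,0,0,0,3.5,0,0,0,0,0,0,3.5,0,0,0,0,0,0]'
```

```text
time_s: 17.67
ee_pos: [612.4, 33.4, 88.3]
ee_rot: [-90.0, -0.0, 0.1]
wrist_force: [-0.5, -0.3, -1.6]
gripper_width: 44.6
time_s: 17.92
ee_pos: [612.3, 33.4, 86.3]
ee_rot: [-90.0, 0.0, 0.1]
wrist_force: [-0.4, -0.0, -1.8]
gripper_width: 45.0
```

```bash
python3 -m crank '[3.5,0,0,-0.1,0,0,0,3.5,0,0,0,0,0,0,3.5,0,0,0,0,0,0]'; python3 -m crank '[3.5,0,0,-0.1,0,0,0,3.5,0,0,0,0,0,0,3.5,0,0,0,0,0,0]'
```

```text
time_s: 18.17
ee_pos: [612.5, 33.5, 86.3]
ee_rot: [-90.0, -0.0, 0.1]
wrist_force: [-1.8, -0.3, 3.4]
gripper_width: 44.3
time_s: 18.42
ee_pos: [612.6, 33.5, 86.2]
ee_rot: [-90.0, -0.1, 0.1]
wrist_force: [-4.0, 0.7, 7.2]
gripper_width: 44.7
```

```bash
python3 -m crank '[7.0,0,0,0,0,0,0,7.0,0,0,0,0,0,0,7.0,0,0,0,0,0,0,7.0,0,0,0,0,0,0,7.0,0,0,0,0,0,0,7.0,0,0,0,0,0,0,7,0,0,0,0,0,0]'; python3 -m crank '[7.0,0,0,1.0,0,0,0,7.0,0,0,2.0,0,0,0,7.0,0,0,3,0,0,0,7.0,0,0,3,0,0,0,7.0,0,0,2,0,0,0,7,-2.5,-0.5,0,0,0,0,7,-3,-1.5,0,0,0,0,7,-3,-2,0,0,0,0,7,-3,-2.5,0,0,0,0,7,-2,-2.5,0,0,0,0,7,-1.5,-2.5,0,0,0,0,7,-1,-2.5,0,0,0,0]'
python3 - <<'E'
from h import *
for n in("top","scene"):
    p,d=eyes.capture(n); cv2.imwrite(f"pics/{n}9.png",p[:,:,::-1])
    measure(p,d,n)
E
```

```text
time_s: 19.0
ee_pos: [612.3, 33.4, 84.1]
ee_rot: [-90.0, 0.0, 0.1]
wrist_force: [0.9, 0.6, -0.3]
gripper_width: 70.0
time_s: 20.0
ee_pos: [450.9, -107.3, 195.7]
ee_rot: [-90.0, -0.1, 0.1]
wrist_force: [0.7, 0.4, 0.1]
gripper_width: 70.0
top px [297. 201.] ztop 143 topmean [609.2  33. ] mec 609.6 33.0 12.1 rgb [ 53  79 116] bbox [586.  10. 632.  54.]
top px [372. 212.] ztop 139 topmean [ 581. -121.] mec 581.5 -121.2 12.0 rgb [125 121  66] bbox [ 558. -140.  604.  -98.]
top px [171. 219.] ztop 143 topmean [576.9 289.6] mec 577.7 289.4 12.7 rgb [108  45  42] bbox [554. 266. 598. 313.]
top px [480. 291.] ztop 85 topmean [ 422.8 -334. ] mec 423.0 -334.3 26.0 rgb [142 145 147] bbox [ 394. -359.  452. -305.]
scene px [466. 214.] ztop 140 topmean [582.5 291.1] mec 581.1 290.7 13.6 rgb [90 44 40] bbox [559. 268. 606. 315.]
scene px [273. 211.] ztop 81 topmean [ 450.1 -116. ] mec 449.4 -117.0 11.1 rgb [75 73 70] bbox [ 420. -142.  477.  -88.]
scene px [175. 222.] ztop 83 topmean [ 428.7 -332.6] mec 428.7 -332.7 27.4 rgb [119 116 114] bbox [ 402. -361.  457. -303.]
scene px [217. 222.] ztop 82 topmean [ 450.8 -243.3] mec 450.0 -242.5 26.7 rgb [114  76  54] bbox [ 423. -272.  481. -214.]
scene px [358. 251.] ztop 141 topmean [614.4  35.2] mec 613.8 34.6 13.1 rgb [45 58 84] bbox [590.  12. 639.  58.]
scene px [284. 257.] ztop 136 topmean [ 586.2 -119. ] mec 584.5 -119.3 13.3 rgb [104  93  55] bbox [ 564. -142.  611.  -96.]
```

View pics/scene9.png

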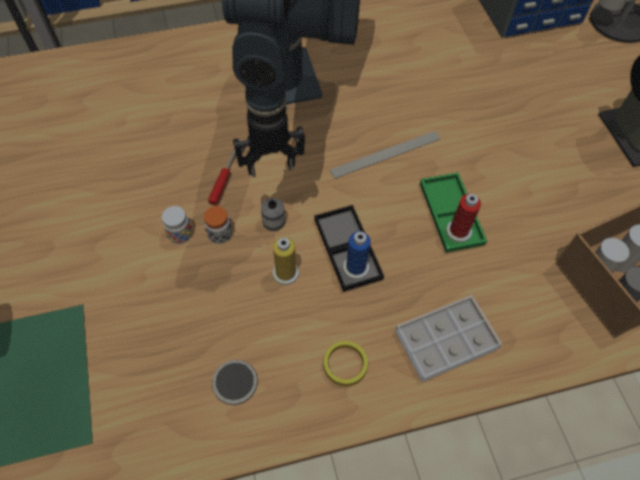

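```bash
python3 -m crank '[8,0,0,-1.5,0,0,0,8,0,0,-2,0,0,0,8,0,0,-2,0,0,0,8,0,0,0,0,0,0,8,0,0,0,0,0,0]'
```

```text
time_s: 20.52
ee_pos: [451.7, -105.7, 138.8]
ee_rot: [-89.9, 0.1, 0.1]
wrist_force: [0.5, -0.5, -0.1]
gripper_width: 80.3
```

```bash
python3 -m crank '[8,-0.5,-1.1,0,0,0,0,8,0,0,0,0,0,0,8,0,0,-1.5,0,0,0,8,0,0,-2,0,0,0,8,0,0,-2,0,0,0,8,0,0,-2,0,0,0,8,0,0,-2,0,0,0,8,0,0,-1.2,0,0,0,8,0,0,0,0,0,0,8,0,0,0,0,0,0]';python3 -m crank '[4.5,0,0,0,0,0,0,4.5,0,0,0,0,0,0,4.5,0,0,0,0,0,0,4.5,0,0,0,0,0,0,4.5,0,0,0,0,0,0,4.5,0,0,0,0,0,0,4.5,0,0,0,0,0,0,4.5,0,0,0,0,0,0]' 60
```

```text
time_s: 21.35
ee_pos: [447.8, -117.3, 33.0]
ee_rot: [-90.0, -0.0, 0.1]
wrist_force: [0.2, 0.5, -0.0]
gripper_width: 80.4
time_s: 22.02
ee_pos: [449.4, -118.2, 34.7]
ee_rot: [-90.1, -0.3, 0.1]
wrist_force: [-0.6, 0.7, 5.9]
gripper_width: 52.4
```

```bash
python3 -m crank '[7.5,0,0,0,0,0,0,7.5,0,0,0,0,0,0,7.5,0,0,0,0,0,0,7.5,0,0,-0.7,0,0,0,7.5,0,0,0,0,0,0,7.5,0,0,0,0,0,0]';python3 -m crank '[4.5,0,0,0,0,0,0,4.5,0,0,0,0,0,0,4.5,0,0,0,0,0,0,4.5,0,0,0,0,0,0,4.5,0,0,0,0,0,0,4.5,0,0,0,0,0,0,4.5,0,0,0,0,0,0]' 60
```

```text
time_s: 22.52
ee_pos: [446.3, -117.2, 24.1]
ee_rot: [-89.9, 0.1, 0.1]
wrist_force: [0.5, -0.7, -0.1]
gripper_width: 74.8
time_s: 23.1
ee_pos: [447.5, -117.6, 25.5]
ee_rot: [-90.0, -0.0, 0.1]
wrist_force: [0.8, 0.1, 0.3]
gripper_width: 52.7
```

```bash
python3 -m crank '[4.5,0,0,0.6,0,0,0,4.5,0,0,1.4,0,0,0,4.5,0,0,2,0,0,0,4.5,0,0,2,0,0,0,4.5,0,0.8,1.5,0,0,0,4.5,0,1.6,0.5,0,0,0,4.5,0,2.4,0,0,0,0,4.5,0,2.8,0,0,0,0,4.5,0,2.8,0,0,0,0,4.5,0,2.8,0,0,0,0,4.5,0,2.8,0,0,0,0,4.5,0,2.8,0,0,0,0]'; python3 -m crank '[4.5,0,2.8,0,0,0,0,4.5,0.4,2.8,0,0,0,0,4.5,0.4,2.8,0,0,0,0,4.5,0.4,2.8,0,0,0,0,4.5,0.4,2.8,0,0,0,0,4.5,0.4,2.4,0,0,0,0,4.5,0.4,2,0,0,0,0,4.5,0.4,1.5,0,0,0,0,4.5,0.4,1,0,0,0,0,4.5,0,0.5,0,0,0,0,4.5,0,0,0,0,0,0,4.5,0,0,0,0,0,0]'
```

```text
time_s: 24.1
ee_pos: [446.6, 71.7, 105.2]
ee_rot: [-90.0, 0.1, 0.1]
wrist_force: [0.6, 0.4, -1.5]
gripper_width: 52.5
time_s: 25.1
ee_pos: [478.9, 283.8, 105.1]
ee_rot: [-90.1, 0.1, 0.1]
wrist_force: [-0.0, -0.4, -2.6]
gripper_width: 52.8
```

```bash
python3 -m crank '[4.5,0.1,0.9,0,0,0,0,4.5,0,0,-1,0,0,0,4.5,0,0,-1.5,0,0,0,4.5,0,0,-1.5,0,0,0,4.5,0,0,-1.2,0,0,0,4.5,0,0,-0.8,0,0,0,4.5,0,0,0,0,0,0,4.5,0,0,0,0,0,0]'
python3 - <<'E'
from h import *
for n in("top","scene"):
    p,d=eyes.capture(n); cv2.imwrite(f"pics/{n}10.png",p[:,:,::-1])
a=cv2.imread("pics/top10.png")[150:350,60:320];b=cv2.imread("pics/scene10.png")[100:300,340:600]
cv2.imwrite("pics/c10.png",cv2.resize(np.hstack([a,b]),(800,308)))
E
```

```text
time_s: 25.77
ee_pos: [479.8, 293.1, 44.6]
ee_rot: [-90.0, 0.1, 0.1]
wrist_force: [0.6, 0.4, -2.0]
gripper_width: 52.2
```

View pics/c10.png

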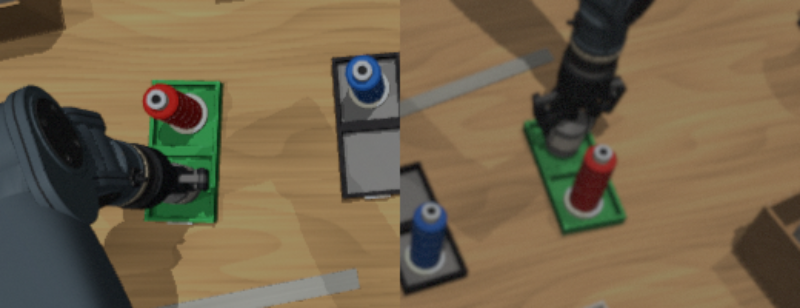

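The bottle is over the near green pocket, with red and blue undisturbed. I lower it to contact.

```bash
python3 -m crank '[4.5,0,0,-0.5,0,0,0,4.5,0,0,-0.4,0,0,0,4.5,0,0,-0.2,0,0,0,4.5,0,0,0,0,0,0,4.5,0,0,0,0,0,0]'; python3 -m crank '[4.5,0,0,-0.2,0,0,0,4.5,0,0,0,0,0,0,4.5,0,0,0,0,0,0]';python3 -m crank '[4.5,0,0,-0.1,0,0,0,4.5,0,0,0,0,0,0,4.5,0,0,0,0,0,0]'
```

```text
time_s: 26.28
ee_pos: [480.1, 293.3, 34.0]
ee_rot: [-90.0, 0.0, 0.1]
wrist_force: [-0.2, 0.5, -1.3]
gripper_width: 52.3
time_s: 26.53
ee_pos: [480.2, 293.4, 32.2]
ee_rot: [-90.0, 0.0, 0.1]
wrist_force: [0.1, 0.5, -1.6]
gripper_width: 52.7
time_s: 26.78
ee_pos: [480.3, 293.4, 31.3]
ee_rot: [-90.0, 0.0, 0.1]
wrist_force: [0.6, -0.7, -1.4]
gripper_width: 52.8
```

```bash
python3 -m crank '[4.5,0,0,-0.1,0,0,0,4.5,0,0,0,0,0,0,4.5,0,0,0,0,0,0]'; python3 -m crank '[4.5,0,0,-0.1,0,0,0,4.5,0,0,0,0,0,0,4.5,0,0,0,0,0,0]'
```

```text
time_s: 27.03
ee_pos: [480.6, 293.6, 30.6]
ee_rot: [-90.0, -0.0, 0.1]
wrist_force: [0.1, 0.1, -1.1]
gripper_width: 52.6
time_s: 27.28
ee_pos: [480.7, 293.6, 30.5]
ee_rot: [-90.0, -0.1, 0.1]
wrist_force: [-2.0, -0.6, 5.3]
gripper_width: 52.9
```

```bash
python3 -m crank '[7.0,0,0,0,0,0,0,7.0,0,0,0,0,0,0,7.0,0,0,0,0,0,0,7.0,0,0,0,0,0,0,7.0,0,0,0,0,0,0,7,0,0,1,0,0,0,7,0,0,2.5,0,0,0,7,0,0,3,0,0,0,7,0,0,3,0,0,0,7,0,0,2.5,0,0,0,7,-0.3,-2,1,0,0,0,7,-0.3,-3,0,0,0,2]'
python3 -m crank '[7.5,-0.3,-3.5,0,0,0,3,7.5,-0.3,-3.5,0,0,0,3,7.5,-0.3,-3.5,0,0,0,3,7.5,-0.3,-3.5,0,0,0,3,7.5,-0.3,-3.5,0,0,0,3,7.5,-0.3,-3.5,0,0,0,3,7.5,-0.3,-3.5,0,0,0,3,7.5,-0.3,-3.5,0,0,0,3,7.5,-0.3,-3.5,0,0,0,3,7.5,-0.3,-3.5,0,0,0,3,7.5,-0.3,-3.5,0,0,0,3,7.5,-0.3,-3.5,0,0,0,3]'
python3 -m crank '[7.5,-0.3,-3.5,0,0,0,3,7.5,-0.3,-3,0,0,0,3,7.5,-0.3,-3,0,0,0,3,7.5,0,-2.5,0,0,0,0,7.5,0,-1.5,0,0,0,0,7.5,0,0,0,0,0,0,7.5,0,0,0,0,0,0]'
```

```text
time_s: 28.28
ee_pos: [476.8, 245.7, 164.7]
ee_rot: [-89.8, -0.5, 2.3]
wrist_force: [0.5, -0.8, 0.3]
gripper_width: 70.2
time_s: 29.28
ee_pos: [438.0, -178.4, 160.4]
ee_rot: [-90.1, -0.0, 38.2]
wrist_force: [0.2, 0.1, 0.1]
gripper_width: 75.0
time_s: 29.87
ee_pos: [429.2, -311.5, 159.6]
ee_rot: [-90.0, -0.0, 47.0]
wrist_force: [-0.3, 0.9, 0.0]
gripper_width: 74.7
```

```bash
python3 -m crank '[8,-0.3,-2.2,0,0,0,0,8,0,0,-1,0,0,0,8,0,0,0,0,0,0,8,0,0,0,0,0,0]'
python3 - <<'E'
from h import *
for n in("top","scene"):
    p,d=eyes.capture(n); cv2.imwrite(f"pics/{n}11.png",p[:,:,::-1])
    measure(p,d,n)
E
```

```text
time_s: 30.2
ee_pos: [426.0, -331.6, 148.6]
ee_rot: [-89.8, -0.0, 47.2]
wrist_force: [-0.5, 0.3, -0.3]
gripper_width: 79.6
top px [297. 201.] ztop 143 topmean [609.1  32.9] mec 608.9 33.5 12.3 rgb [ 51  77 113] bbox [586.  10. 631.  54.]
top px [374. 213.] ztop 138 topmean [ 581.1 -120.8] mec 580.9 -121.1 12.2 rgb [125 120  60] bbox [ 558. -142.  604.  -98.]
top px [171. 219.] ztop 143 topmean [576.8 289.2] mec 576.8 290.4 12.6 rgb [105  43  41] bbox [554. 266. 599. 312.]
top px [174. 269.] ztop 87 topmean [477.4 291.2] mec 477.5 291.7 10.7 rgb [81 81 80] bbox [451. 264. 504. 318.]
top px [435. 281.] ztop 84 topmean [ 445.3 -245.2] mec 445.0 -245.3 25.8 rgb [138 100  45] bbox [ 416. -271.  473. -217.]
top px [478. 290.] ztop 85 topmean [ 425.2 -332.3] mec 423.3 -334.1 25.7 rgb [116 115 110] bbox [ 396. -359.  452. -305.]
scene px [448. 186.] ztop 84 topmean [483.5 293. ] mec 484.0 294.7 12.1 rgb [76 76 72] bbox [455. 266. 511. 321.]
scene px [466. 214.] ztop 140 topmean [582.1 291.4] mec 580.4 291.4 13.6 rgb [93 46 42] bbox [561. 267. 606. 314.]
scene px [175. 222.] ztop 83 topmean [ 427.7 -332.7] mec 427.3 -333.1 26.6 rgb [106 102  96] bbox [ 402. -360.  458. -303.]
scene px [217. 222.] ztop 82 topmean [ 451.4 -243.2] mec 451.1 -243.1 26.7 rgb [118  84  58] bbox [ 423. -272.  479. -214.]
scene px [358. 251.] ztop 140 topmean [613.8  34.9] mec 612.8 34.0 13.7 rgb [46 60 86] bbox [592.  11. 639.  58.]
scene px [284. 257.] ztop 136 topmean [ 586. -119.] mec 586.1 -118.5 13.4 rgb [107  96  56] bbox [ 563. -142.  612.  -96.]
```

View pics/scene11.png

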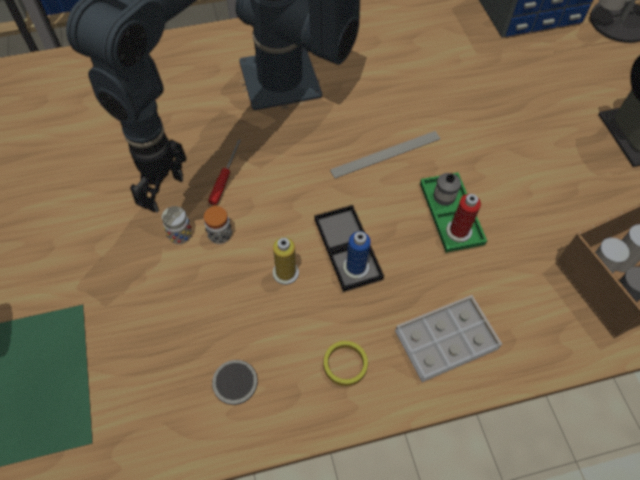

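```bash
python3 -m crank '[8,0,-0.2,-1.5,0,0,0,8,0,0,-2,0,0,0,8,0,0,-2,0,0,0,8,0,0,-2,0,0,0,8,0,0,-2,0,0,0,8,0,0,-1.8,0,0,0,8,0,0,-1,0,0,0,8,0,0,-0.3,0,0,0,8,0,0,0,0,0,0,8,0,0,0,0,0,0]';python3 -m crank '[4.5,0,0,0,0,0,0,4.5,0,0,0,0,0,0,4.5,0,0,0,0,0,0,4.5,0,0,0,0,0,0,4.5,0,0,0,0,0,0,4.5,0,0,0,0,0,0,4.5,0,0,0,0,0,0,4.5,0,0,0,0,0,0]' 60
```

```text
time_s: 31.13
ee_pos: [427.0, -335.9, 24.4]
ee_rot: [-90.1, -0.0, 47.1]
wrist_force: [0.6, 0.1, -0.1]
gripper_width: 80.0
time_s: 31.8
ee_pos: [427.3, -336.6, 25.3]
ee_rot: [-90.2, 0.0, 47.1]
wrist_force: [0.1, 0.9, 5.0]
gripper_width: 54.7
```

```bash
python3 -m crank '[4.5,0,0,0.6,0,0,0,4.5,0,0,1.4,0,0,0,4.5,0,0,2,0,0,0,4.5,0,0,2,0,0,0,4.5,0,0,2,0,0,0,4.5,0,0.8,1.5,0,0,0,4.5,0.3,1.6,0.5,0,0,0,4.5,0.5,2.4,0,0,0,-2,4.5,0.5,2.8,0,0,0,-3,4.5,0.5,2.8,0,0,0,-3,4.5,0.5,2.8,0,0,0,-3,4.5,0.5,2.8,0,0,0,-3]'; python3 -m crank '[4.5,0.5,2.8,0,0,0,-3,4.5,0.5,2.8,0,0,0,-3,4.5,0.5,2.8,0,0,0,-3,4.5,0.5,2.8,0,0,0,-4,4.5,0.8,2.4,0,0,0,-4,4.5,0.8,2.2,0,0,0,-4,4.5,0.8,1.8,0,0,0,-4,4.5,0.8,1.2,0,0,0,-3,4.5,0.4,0.6,0,0,0,-2,4.5,0,0,0,0,0,0,4.5,0,0,0,0,0,0]'
```

```text
time_s: 32.8
ee_pos: [453.7, -174.1, 122.7]
ee_rot: [-89.9, 0.0, 32.9]
wrist_force: [0.3, -0.3, -1.9]
gripper_width: 54.9
time_s: 33.72
ee_pos: [509.7, 18.6, 122.7]
ee_rot: [-90.0, 0.1, 3.2]
wrist_force: [0.3, -0.3, -2.1]
gripper_width: 54.6
```

```bash
python3 -m crank '[4.5,0.1,0.6,0,0,0,0,4.5,0,0,-1,0,0,0,4.5,0,0,-1.5,0,0,0,4.5,0,0,-1.8,0,0,0,4.5,0,0,-1.5,0,0,0,4.5,0,0,-1.2,0,0,0,4.5,0,0,-0.8,0,0,0,4.5,0,0,0,0,0,0,4.5,0,0,0,0,0,0]'
python3 - <<'E'
from h import *
for n in("top","scene"):
    p,d=eyes.capture(n); cv2.imwrite(f"pics/{n}12.png",p[:,:,::-1])
a=cv2.imread("pics/top12.png")[150:350,160:420];b=cv2.imread("pics/scene12.png")[120:320,240:500]
cv2.imwrite("pics/c12.png",cv2.resize(np.hstack([a,b]),(800,308)))
E
```

```text
time_s: 34.47
ee_pos: [510.9, 24.3, 44.9]
ee_rot: [-90.0, 0.1, 3.1]
wrist_force: [-0.3, 0.6, -2.4]
gripper_width: 54.4
```

View pics/c12.png

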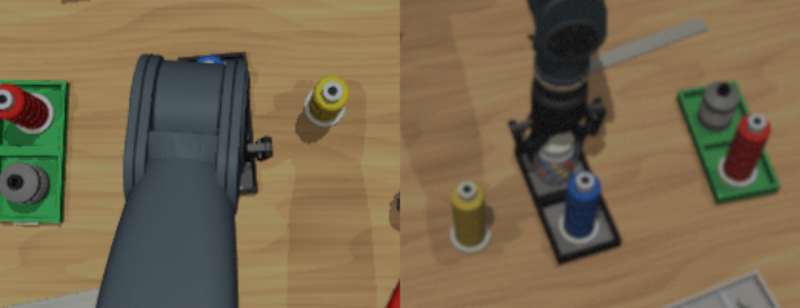

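The jar is over the near black pocket (scene crop (556,165)). I lower it gently.

```bash
python3 -m crank '[4.5,0,0,-0.5,0,0,0,4.5,0,0,-0.5,0,0,0,4.5,0,0,-0.2,0,0,0,4.5,0,0,0,0,0,0,4.5,0,0,0,0,0,0]'; python3 -m crank '[4.5,0,0,-0.15,0,0,0,4.5,0,0,0,0,0,0,4.5,0,0,0,0,0,0]';python3 -m crank '[4.5,0,0,-0.1,0,0,0,4.5,0,0,0,0,0,0,4.5,0,0,0,0,0,0]'
```

```text
time_s: 34.98
ee_pos: [511.0, 24.5, 33.0]
ee_rot: [-90.0, 0.0, 3.1]
wrist_force: [-0.2, -0.9, -2.1]
gripper_width: 54.7
time_s: 35.23
ee_pos: [511.3, 24.4, 31.8]
ee_rot: [-90.0, -0.0, 3.1]
wrist_force: [-0.1, -0.2, -1.6]
gripper_width: 54.6
time_s: 35.48
ee_pos: [511.3, 24.4, 30.8]
ee_rot: [-90.0, 0.0, 3.1]
wrist_force: [-0.9, -0.4, -1.8]
gripper_width: 54.8
```

```bash
python3 -m crank '[4.5,0,0,-0.1,0,0,0,4.5,0,0,0,0,0,0,4.5,0,0,0,0,0,0]';python3 -m crank '[4.5,0,0,-0.1,0,0,0,4.5,0,0,0,0,0,0,4.5,0,0,0,0,0,0]'
```

```text
time_s: 35.73
ee_pos: [511.6, 24.4, 30.2]
ee_rot: [-90.0, -0.0, 3.1]
wrist_force: [-0.2, -0.1, 0.1]
gripper_width: 54.9
time_s: 35.98
ee_pos: [511.6, 24.4, 30.2]
ee_rot: [-90.0, -0.1, 3.1]
wrist_force: [-2.3, 0.8, 5.6]
gripper_width: 54.5
```

```bash
python3 -m crank '[7.4,0,0,0,0,0,0,7.4,0,0,0,0,0,0,7.4,0,0,0,0,0,0,7.4,0,0,0,0,0,0,7.4,0,0,0,0,0,0,7.4,0,0,0,0,0,0,7.4,0,0,1,0,0,0,7.4,0,0,2,0,0,0,7.4,0,0,3,0,0,0,7.4,0,0,3,0,0,0,7.4,0,0,3,0,0,0,7.4,0,0,2,0,0,0]'
python3 -m crank '[7.4,-2,1,1,0,0,0,7.4,-2.5,2,1,0,0,0,7.4,-2.5,2.5,1,0,0,0,7.4,-2.5,3,0,0,0,0,7.4,-2.5,3,0,0,0,0,7.4,-2,2,0,0,0,0,7.4,0,0,0,0,0,0,7.4,0,0,0,0,0,0]'
python3 - <<'E'
from h import *
for n in("top","scene"):
    p,d=eyes.capture(n); cv2.imwrite(f"pics/{n}13.png",p[:,:,::-1])
    measure(p,d,n); trays(p,d,n)
E
```

```text
time_s: 36.98
ee_pos: [512.5, 24.3, 173.1]
ee_rot: [-90.0, -0.3, 3.1]
wrist_force: [-0.2, 0.2, 0.6]
gripper_width: 74.0
time_s: 37.65
ee_pos: [370.8, 160.3, 199.9]
ee_rot: [-90.0, -0.1, 3.3]
wrist_force: [0.4, 0.7, 0.7]
gripper_width: 74.3
top px [297. 201.] ztop 143 topmean [608.9  32.9] mec 609.1 32.8 12.2 rgb [ 53  78 115] bbox [586.  10. 631.  54.]
top px [374. 213.] ztop 138 topmean [ 581.3 -121. ] mec 581.4 -121.1 12.0 rgb [128 123  62] bbox [ 558. -142.  604.  -98.]
top px [171. 219.] ztop 142 topmean [576.9 289.6] mec 577.0 290.4 12.5 rgb [107  44  42] bbox [554. 266. 598. 312.]
top px [304. 251.] ztop 89 topmean [509.6  23.1] mec 509.7 23.1 25.6 rgb [147 149 151] bbox [481.  -5. 537.  50.]
top px [174. 269.] ztop 87 topmean [477.5 291.2] mec 477.0 291.9 10.6 rgb [83 83 81] bbox [451. 264. 504. 318.]
top px [435. 281.] ztop 85 topmean [ 445.2 -245.4] mec 445.2 -245.5 25.8 rgb [140 102  46] bbox [ 416. -271.  474. -216.]
top green rect [524.9 292.7] [ 98.6 195.7] 89.1
top black rect [555.9  30. ] [198.1  94.7] 4.1
scene px [448. 186.] ztop 85 topmean [482.8 293.7] mec 482.1 292.8 12.7 rgb [72 72 68] bbox [454. 265. 510. 320.]
scene px [466. 214.] ztop 140 topmean [582.7 291.1] mec 581.6 291.8 13.7 rgb [88 43 39] bbox [559. 268. 606. 315.]
scene px [340. 220.] ztop 88 topmean [515.8  24.6] mec 515.0 24.2 26.7 rgb [114 113 112] bbox [487.  -4. 545.  53.]
scene px [217. 222.] ztop 82 topmean [ 450.5 -242.8] mec 449.8 -243.7 27.3 rgb [112  80  55] bbox [ 422. -272.  480. -215.]
scene px [358. 251.] ztop 141 topmean [614.1  34.8] mec 613.0 34.4 13.2 rgb [44 57 81] bbox [591.  12. 639.  58.]
scene px [284. 257.] ztop 136 topmean [ 586.5 -118.7] mec 585.9 -118.5 13.2 rgb [101  91  53] bbox [ 565. -142.  611.  -96.]
scene green rect [532.4 291.1] [ 94.  196.2] 88.2
scene black rect [564.6  29.9] [202.3  96.7] 3.9
```

View pics/scene13.png

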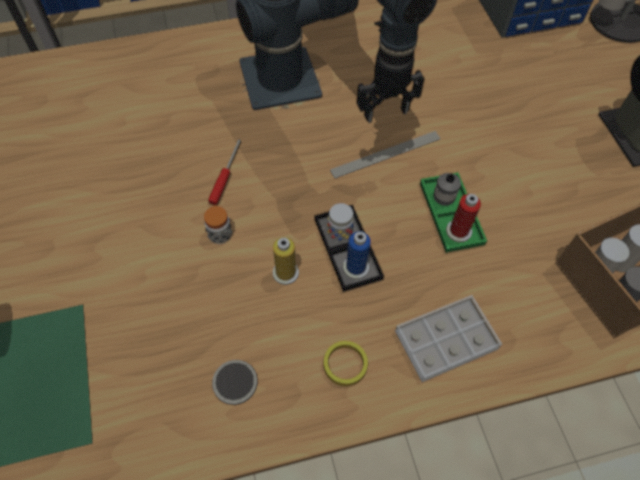

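View pics/top13.png

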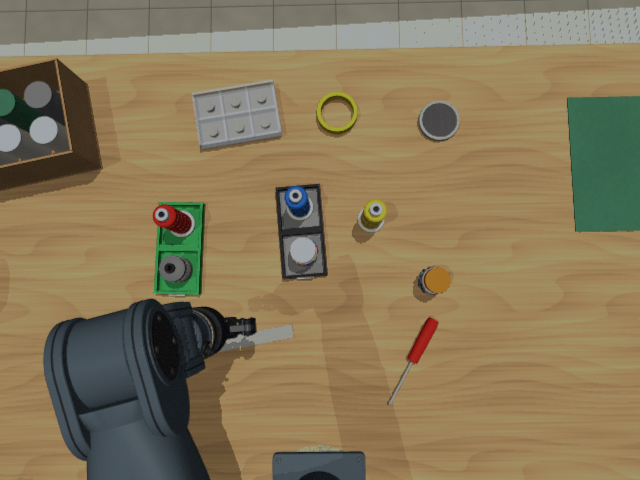

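All four items stand upright in their pockets: red (170,218), bottle (175,268), blue (297,200) and jar (303,250) in the top view. Yellow and orange have not moved, and the gripper is clear.

```bash
python3 -c "
from station import finish_job
print(finish_job())"
```

```text
the job is handed in; nothing more can be done
None
```

I loaded the red and blue spools into the far pockets of the green and black trays and released them. Then I put the oil bottle in the near green pocket and the white-lidded jar in the near black pocket. The job was handed in at about 38 s, and no verdict was reported.

**Placement:** in the last pictures from both cameras, all four items stand upright within about 4 mm of their pocket centres. Their tops read 4–6 mm higher than on the bench, which matches the 5 mm tray floors.

**Left alone:** the yellow spool and orange-lidded jar measured within about 1 mm of where they started. The gripper was open and clear of everything.

**Corrections and disagreements:**
- **Camera offset:** the two cameras disagreed by 5–8 mm in x throughout. I used averages and relative distances, and within each camera's own frame the placements agree.
- **Bottle grip:** my first grip on the bottle was a little high, so I released it and took hold about 9 mm lower before lifting.

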